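Clamp a block in the drilling jig

ROBOT

A 6-joint arm with a two-finger parallel gripper is mounted at the origin on a cart in front of the work surface, level with it; the furniture and walls round the work are solid. World frame = base frame: x ahead of the robot, y to its left, z up, the work surface at z = 0. Lengths are in mm, angles in rad, forces in N, time in s.
With the tool pointing down it reaches from about 325 to 875 mm from the base axis. Payload 4.4 kg.
Tool frame: the origin (TCP) lies on the centre line of the jaws, within the pads' length; the fingertips stand ahead of it and the grasp point (between the pads) lies 6 mm ahead of it (ctrl.tcp_to_tips is the z of the fingertips in the tool frame, in mm); z points along the fingers, y is the line along which they close (so a half turn about z gives the same grasp; the last joint's range is limited). The gripper opens to 85 mm and grips with 20 to 120 N. Pads are 22 mm wide; open, the fingers measure 114 mm over their backs; the gripper's body (76 mm by 85 mm) begins 54 mm behind the grasp point. The pads swing forward as they close: fully open they stand 13 mm farther back than shut.
Start: joints at [-1.306, 0.207, 1.542, -0, 1.393, -0.15], TCP at [231.717, -526.246, 256.282] pointing down, gripper open.
Joint ranges: [-2.73, 2.73], [-0.86, 2.22], [0.23, 2.46], [-1.11, 4.25], [0.08, 2.63], [-2.82, 2.82]. Speed limits (rad/s): [2.79, 2.79, 3.14, 3.14, 3.14, 3.14].

INTERFACE

Orientations are given as a 3x3 rotation matrix whose columns are the frame's x, y, z axes.
In Python, from plant import ctrl, sensors, optics gives the robot as it stands. Calls block until the motion is done:
- ctrl.move_ptp(position, orientation): joint-space move of the TCP to a pose.
- ctrl.move_l(position, rot=None, vel=150, threshold=None): straight line of the TCP; rot=None keeps the orientation; vel is the mean speed in mm/s. With threshold (N) it stops when the force on the tool has changed by that much, and returns True; else False.
- ctrl.set_joints(angles): joint-space move.
- ctrl.gripper_to(opening, force=None): finger opening in mm; force is the grip in N (None keeps the last); returns when the fingers have stopped.
- ctrl.hold(seconds).
- ctrl.solve_ik(position, orientation): joint angles nearest the present ones, or None.
- sensors.read_state(): the state.
- optics.grab_frame(name): name is "scene" or "top" or "wrist"; returns (picture, depth): 420x560x3 uint8, red, green, blue; 420x560 float32, mm along the optical axis (not along the pixel's ray), 0 where there is no reading.
- optics.camera_params(name): a dict with "mtx" (3x3 intrinsics, pixels), "R" (3x3) and "t" (3): a world point X has camera coordinates R X + t; the wrist camera has in their place "T_tool_cam" (4x4, takes a point from camera to tool coordinates, whose origin is the TCP and whose axes are the flange's). Camera axes: x right, y down, z forward; pixel columns grow to the right and rows downward; lengths in mm; the calibration is good to about 2 mm. A picture is of the moment at which its call begins: read the wrist's pose just before it. camera_params takes no time and is no camera call.
A pose or a line that the arm cannot do raises ctrl.MotionError and nothing moves.
- ctrl.finish_job(): hands the job in; it is judged then, once.
The state is a dict: "t": time; "q": joint angles; "qvel": joint speeds; "tau": joint torques, N m; "eef_pos": TCP position; "eef_rot": TCP orientation; "force": force on the tool from outside, world axes, zero at the start; "wrist_torque": the same for the moment, N m; "grip_width": finger opening in mm; "grasp_force": force on a finger pad.
Only numpy, scipy, OpenCV 4.12 (cv2) and the standard library are available. Lean on these libraries where they do the work, as an engineer would, in place of code of your own. Each camera call takes 0.05 s, during which the arm holds its last target. There are 200 camera calls.

TASK

Seat the loose aluminium block down in the drilling jig, pushed up flush against both the side rail and the end rail of its fence, without shoving the fence hard. Then, with closed fingertips, push the red clamp handle down until the clamp goes over centre and locks by itself with its rubber pad pressing on the block; stop as soon as it has snapped over, because leaning on the handle with more than 15 N bends it. Leave the tin of screws where it is.

Things in the scene. Friction and masses are not known exactly. Their poses are not given: they have to be found in the camera images.
- block_mid (a point): Centre of the loose aluminium block, 120 x 40 x 36 mm (x, y, z), 0.25 to 0.5 kg, with two small brass bushings in the middle of its top. Its x axis runs along its length; either end may lead. It starts flat on the bench to the right of the jig.
- block: The same block; origin at the centre of its underside. Put down in the jig short of the rails, it slides on the base plate.
- home (a point): Where the block's centre lies when it is seated, 30 mm above the bench. x points along the seated block to the end rail, y to the side rail and the clamp, z up.
- jig: The fixed jig; origin on the bench right under home, same axes. Plywood base plate 12 mm thick, x -80 to +80, y -45 to +175 mm. Two steel cheeks (x +19 to +51, y +60 to +110, 80 mm above the bench) carry the toggle clamp; its open arm stands up at x +35 from y +70 to y +10, 150 mm above the bench: keep the gripper clear of it.
- fence: L-shaped aluminium fence on the plate, origin and axes as the jig; top 34 mm above the bench. Side rail: face at y +20 mm, from x +4 to +66, none beside the near half of the block (x < 0), so fingers fit there. End rail: face at x +60 mm, y -28 to +28. Over 25 N from the block or the fingers knocks it out of square.
- pivot (a point): Hinge of the clamp handle, fixed in the jig at x +35, y +101 mm and 75 mm above the bench; axes as the jig. The hinge axis is x: the handle swings in the y-z plane, from standing up (0.75 to 1.65 rad above the +y direction at the start) down to about level (0.3 rad either way), pointing to +y.
- grip (a point): Point on the centre line of the handle's red grip, 95 mm out from pivot; its y axis points outward along the handle. The grip is about 18 mm thick and spans 62 to 124 mm from the pivot. Push it on its upper side (the side towards the block) with closed fingertips, along the arc.
- handle: The handle; origin on its hinge, y axis outward. It has 0.35 rad of free play and moves at 1 to 3 N until the pad meets the block; over the next 0.35 rad the resistance rises to 6 to 11 N and falls back to nothing at the over-centre point. There the linkage snaps over by itself and stays; a hard stop follows 0.06 rad on. Let go short of it, it springs back.
- pad: Sprung rubber pad, 16 mm across, on the clamp's steel arm; origin at the centre of its lower face, about 110 mm above the bench when open. Locked, it bears on the block's top at x +35, y 0 with 20 to 35 N. The linkage's setting cannot be seen: over-centre comes 1.0 to 1.4 rad of handle swing after the start, so it must be felt. Without the block it does not lock.
- screw_tin: White round tin of screws, 69 mm across, 31 mm tall, loose on the bench left of the jig; a bystander. Origin at the centre of its underside.
There are look-alikes about, which are no part of the job. Of the things that look like the block, the largest one is meant.

How it is judged:
By the outcome, as a careful person would: the job done as asked, in the order asked, and still so for the second after the job is handed in, with the robot touching nothing.
It also fails if it takes over 72 s, if anything falls off the work surface, if the arm or the gripper's body presses on something with over 40 N, if the wrist force passes 120 N, or if a joint passes its speed limit or range.

## Working session

There is one attempt and no reset: what is moved stays moved. The work goes in short steps, each a Python script; the robot and the scene stay as the last script left them, time stands still between calls to the robot, and variables do not carry over. Pictures are saved under pics/ and viewed, at most 10 in all, crops included, and the job is handed in when it is done.

```bash
ls; mkdir -p pics
python3 - <<'E'
from plant import ctrl,sensors,optics
import numpy as np,cv2
ims=[]
for n in("scene","top"):
    p,d=optics.grab_frame(n); np.savez(f"{n}0.npz",p=p,d=d)
    c=optics.camera_params(n); print(n,c["mtx"].tolist(),np.round(c["R"],3).tolist(),c["t"])
    cv2.imwrite(f"pics/{n}0.png",cv2.resize(p[:,:,::-1],(784,588)))
print(ctrl.tcp_to_tips, sensors.read_state()["t"], optics.camera_params("wrist"))
E
```

```text
pics
scene [[531.2191888037913, 0.0, 274.77775004122606], [0.0, 531.2191888037913, 206.29549865966925], [0.0, 0.0, 1.0]] [[0.735, -0.677, 0.022], [-0.379, -0.437, -0.816], [0.562, 0.592, -0.578]] [-340.28843123  305.59057926 1466.67481201]
top [[385.01539139229124, 0.0, 282.994954550784], [0.0, 385.01539139229124, 208.21273312217085], [0.0, 0.0, 1.0]] [[0.01, -0.999, 0.032], [-0.998, -0.012, -0.061], [0.062, -0.032, -0.998]] [  17.53575879  489.00817969 1116.05227011]
25.0 0.1 {'mtx': array([[316.34379417,   0.        , 283.3434847 ],
       [  0.        , 316.34379417, 212.26713309],
       [  0.        ,   0.        ,   1.        ]]), 'T_tool_cam': array([[ 3.90566957e-04, -9.53387882e-01, -3.01747235e-01,
         7.66102568e+01],
       [ 9.99999289e-01,  7.12440215e-04, -9.56645681e-04,
        -8.83690713e-01],
       [ 1.12703126e-03, -3.01746646e-01,  9.53387482e-01,
        -1.18390541e+02],
       [ 0.00000000e+00,  0.00000000e+00,  0.00000000e+00,
         1.00000000e+00]])}
```

View pics/top0.png

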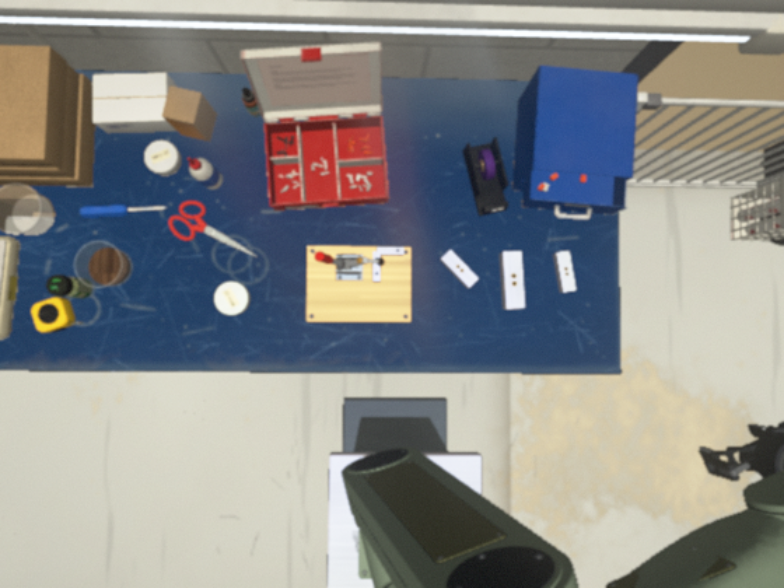

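View pics/scene0.png

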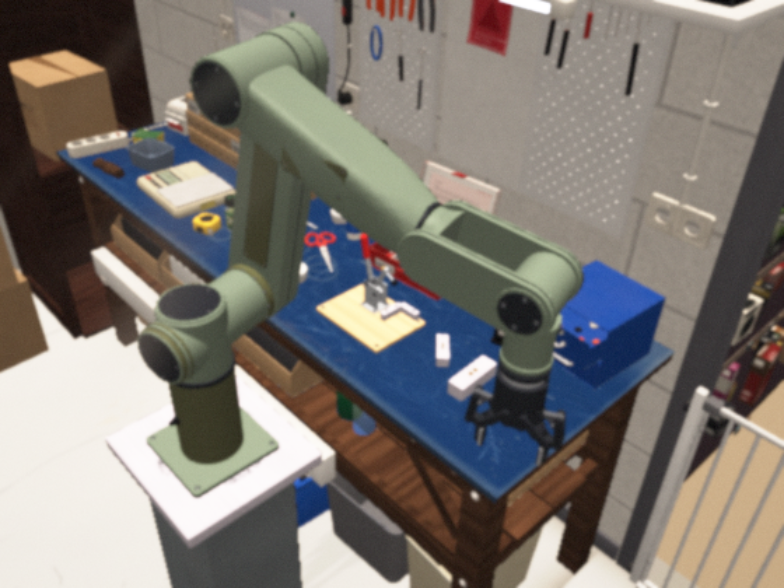

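The top view shows three look-alikes, at display px (460,268), (513,280) and (566,271). The middle one looks largest. The jig is at (359,284), with the clamp to the left (+y) and the end rail towards the top (+x). I'll measure all of them and check a crop.

```bash
cat > h.py <<'E'
from plant import ctrl,sensors,optics
import numpy as np,cv2
def ray(cam,uv,z):
    c=optics.camera_params(cam); o=-c["R"].T@c["t"]
    d=c["R"].T@np.linalg.inv(c["mtx"])@np.array([uv[0],uv[1],1.])
    return o+d*(z-o[2])/d[2]
def rect(cam,cnt,z):
    w=np.array([ray(cam,p,z)[:2] for p in cnt.reshape(-1,2)],np.float32)
    return w,cv2.minAreaRect(w)
E
python3 - <<'E'
from h import *
f=np.load("top0.npz");p=f["p"];d=f["d"]
hsv=cv2.cvtColor(p,cv2.COLOR_RGB2HSV)
roi=np.zeros(p.shape[:2],np.uint8);roi[165:240,200:425]=255
W=cv2.inRange(hsv,(0,0,150),(180,60,255))&roi
Y=cv2.inRange(hsv,(12,50,120),(35,255,255))&roi
for nm,M,zs in(("white",W,36),("yellow",Y,12)):
    for c in cv2.findContours(M,cv2.RETR_EXTERNAL,cv2.CHAIN_APPROX_NONE)[0]:
        if cv2.contourArea(c)<60: continue
        m=c.reshape(-1,2).mean(0); 
        mask=np.zeros_like(roi);cv2.drawContours(mask,[c],-1,255,-1)
        mask=cv2.erode(mask,np.ones((3,3)))
        v,u=np.where((mask>0)&(d>0)); c_=optics.camera_params("top")
        P=(np.linalg.inv(c_["mtx"])@np.c_[u,v,np.ones(len(u))].T*d[v,u]); Z=(c_["R"].T@(P-c_["t"][:,None]))[2]
        print(nm,np.round(m,1),cv2.contourArea(c),"z",np.round(np.median(Z),1),[np.round(x,2) for x in rect("top",c,zs)[1]])
cv2.imwrite("pics/crop1.png",cv2.resize(p[165:240,205:425,::-1],(792,270),interpolation=cv2.INTER_CUBIC))
E
```

```text
white [404.  193.5] 264.0 z 26.1 [array([ 535.16, -329.44]), array([86.4 , 30.23]), np.float64(9.5)]
white [366.5 199.3] 545.5 z 36.6 [array([ 515.93, -219.39]), array([121.33,  41.97]), np.float64(3.55)]
white [328.  191.3] 295.5 z 25.9 [array([ 538.32, -105.96]), array([86.1 , 31.06]), np.float64(45.42)]
white [260.8 188.2] 340.0 z 33.8 [array([543.94,  75.69]), array([ 72.55, 144.32]), np.float64(0.82)]
yellow [254.7 197.2] 3209.5 z 12.6 [array([506.63, 103.09]), array([159.16, 219.85]), np.float64(0.57)]
```

View pics/crop1.png

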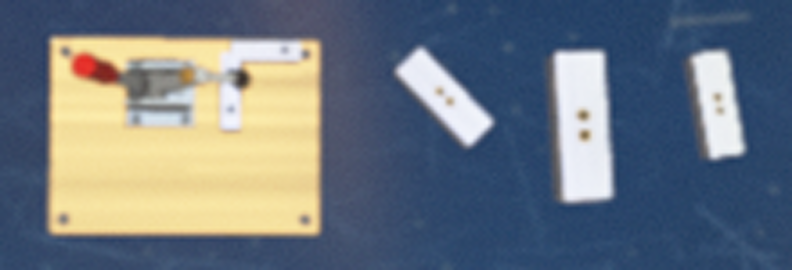

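The middle one at native px (366,199) is the block: 121x42 mm with its top at 36.6 mm. The other two are about 86x31 mm and 26 mm high. The crop confirms it, with the largest item at crop (583,125). The plate measures 159x220 mm, which also fits. Next I'll take a wrist view of the jig to get its yaw and the handle position.

```bash
cat >> h.py <<'E'
def Rz(a): return np.array([[np.cos(a),-np.sin(a),0],[np.sin(a),np.cos(a),0],[0,0,1.]])
D=np.array([[-1,0,0],[0,1,0],[0,0,-1.]])   # tool down, camera towards -x
def wray(s,uv,z):
    c=optics.camera_params("wrist");T=c["T_tool_cam"]
    R=s["eef_rot"]@T[:3,:3];o=s["eef_pos"]+s["eef_rot"]@T[:3,3]
    d=(R@np.linalg.inv(c["mtx"])@np.c_[np.atleast_2d(uv),np.ones(len(np.atleast_2d(uv)))].T).T
    return o+d*((z-o[2])/d[:,2])[:,None]
E
python3 - <<'E'
from h import *
s=sensors.read_state();print(np.round(s["eef_rot"],2).tolist())
print(ctrl.solve_ik([480,60,220],D),ctrl.solve_ik([480,60,220],Rz(np.pi)@D))
ctrl.move_ptp([470,70,220],D)
s=sensors.read_state();p,d=optics.grab_frame("wrist")
np.savez("w0.npz",p=p,d=d,pos=s["eef_pos"],rot=s["eef_rot"])
print(s["t"],s["q"],s["eef_pos"])
cv2.imwrite("pics/w0.png",p[:,:,::-1])
hsv=cv2.cvtColor(p,cv2.COLOR_RGB2HSV)
Y=cv2.inRange(hsv,(12,50,110),(35,255,255))
c=max(cv2.findContours(Y,cv2.RETR_EXTERNAL,cv2.CHAIN_APPROX_NONE)[0],key=cv2.contourArea)
w=wray(s,c.reshape(-1,2),12)[:,:2].astype(np.float32)
print(cv2.minAreaRect(w),cv2.boundingRect(c))
E
```

```text
[[0.92, 0.4, -0.0], [0.4, -0.92, 0.0], [0.0, -0.0, -1.0]]
[-5.47983865e-02  4.55491266e-02  1.80024505e+00 -4.44089210e-16
  1.29579848e+00 -1.62559471e+00] [-5.47983865e-02  4.55491266e-02  1.80024505e+00 -4.44089210e-16
  1.29579848e+00  1.51599794e+00]
2.3917 [-3.57983451e-02  2.69265397e-02  1.81928822e+00 -2.57157654e-04
  1.29504892e+00 -1.60522044e+00] [470.30923102  69.33972323 220.11554562]
((503.9674072265625, 102.7984619140625), (159.4170379638672, 218.63739013671875), 0.35296234488487244) (208, 145, 215, 141)
```

View pics/w0.png

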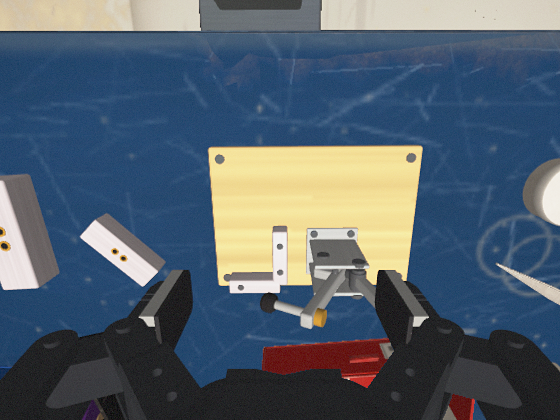

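The wrist view shows the plate as a quad from (208,147) to (422,285). The fence L is at (275,260), the clamp at (335,260), and the pad arm reaches up to (268,300). The wrist and top estimates agree to 2.5 mm. I'll grasp the block now, and also get the handle angle from the scene camera.

```bash
cat >> h.py <<'E'
YJ=0.008; OJ=np.array([505.3+65*YJ,38.0,0])
def J(p): return OJ+Rz(YJ)@np.array(p,float)
E
python3 - <<'E'
from h import *
p=np.load("scene0.npz")["p"];hsv=cv2.cvtColor(p,cv2.COLOR_RGB2HSV)
M=cv2.inRange(hsv,(0,140,90),(8,255,255))|cv2.inRange(hsv,(172,140,90),(180,255,255))
c=optics.camera_params("scene");o=-c["R"].T@c["t"]
for k in cv2.findContours(M[160:215,240:290],cv2.RETR_EXTERNAL,cv2.CHAIN_APPROX_NONE)[0]:
    q=k.reshape(-1,2)+[240,160]; 
    if len(q)<8: continue
    d=(c["R"].T@np.linalg.inv(c["mtx"])@np.c_[q,np.ones(len(q))].T).T
    n=Rz(YJ)[:,0]; P=o+d*((n@(J([35,0,0])-o))/(d@n))[:,None]
    Pj=(P-OJ)@Rz(YJ)-[35,101,75]
    r=cv2.minAreaRect(Pj[:,1:].astype(np.float32));print(q.mean(0),r,np.degrees(np.arctan2(r[0][1],r[0][0])),np.hypot(*r[0]))
b=np.array([515.,-219,0]);R=Rz(0.062)
g=b+R@[-30,0,0]; T=R@D
ctrl.gripper_to(66,40)
ctrl.move_ptp(g+[0,0,110],T)
print(ctrl.move_l(g+[0,0,30],vel=120,threshold=8))
ctrl.gripper_to(30,40)
s=sensors.read_state();print(s["grip_width"],s["grasp_force"],s["force"],s["eef_pos"],s["t"])
ctrl.move_l(g+[0,0,90],vel=120)
s=sensors.read_state();print(s["grip_width"],s["grasp_force"],s["force"],s["wrist_torque"],s["t"])
E
```

```text
[272.46666667 183.25714286] ((-42.64598083496094, 88.96076965332031), (152.52206420898438, 66.24896240234375), 2.4492571353912354) 115.61211019033503 98.6544384135198
False
39.738392773825794 42.46540904045105 [-0.55985921 -0.42335316  4.11075446] [ 486.06144609 -221.68532966   31.26711511] 5.1333
39.62974614053442 41.75357222557068 [ 0.08714496 -0.3043668  -3.64702197] [0.01271986 0.05726194 0.01956424] 5.7833
```

Grasped: width 39.6 mm, weight about 4 N. I'll carry it in low from −y, with the tool turned to the jig yaw.

Run:
```python
from h import *
T=Rz(YJ)@D
ctrl.move_ptp(J([-40,-75,75]),T)
ctrl.move_l(J([-40,-75,49]),vel=100)
ctrl.move_l(J([-40,-12,49]),vel=120)
s=sensors.read_state();print(s["t"],s["force"],s["wrist_torque"],s["grip_width"])
p,d=optics.grab_frame("scene");q,_=optics.grab_frame("top")
cv2.imwrite("pics/s1.png",np.hstack([cv2.resize(p[140:270,200:330,::-1],(400,400)),cv2.resize(q[150:250,200:300,::-1],(400,400))]))
```

```text
7.6333 [ 0.27864477  0.64969088 -3.03935016] [-0.03151654  0.10047783 -0.02676343] 39.741379975355485
```

View pics/s1.png

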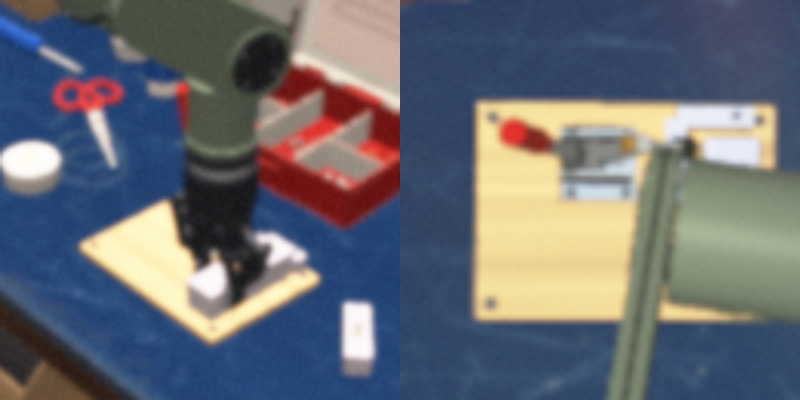

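The block is over the plate, about 10 mm short of both rails and clear of the arm. Next I'll lower it to just above the plate and feel for the side rail.

```bash
cat >> h.py <<'E'
def st(tag=""):
    s=sensors.read_state();print(tag,"t%.2f"%s["t"],"jig",np.round(Rz(YJ).T@(s["eef_pos"]-OJ),2),"F",np.round(Rz(YJ).T@s["force"],2),"M",np.round(s["wrist_torque"],3),"w%.1f"%s["grip_width"]);return s
E
python3 - <<'E'
from h import *
print(ctrl.move_l(J([-40,-12,43]),vel=15,threshold=2.5)); s=st("down")
z=(s["eef_pos"][2])+0.6
ctrl.move_l(J([-40,-12,z]),vel=20);st("lift")
print(ctrl.move_l(J([-40,8,z]),vel=12,threshold=5));st("side")
ctrl.hold(0.2);st("side")
E
```

```text
True
down t8.14 jig [-40.04 -12.37  43.22] F [-0.24 -0.35  6.01] M [-0.09  -0.091 -0.036] w39.6
lift t8.41 jig [-40.13 -12.01  43.56] F [ 0.41 -0.05  0.75] M [-0.042 -0.177  0.015] w39.5
True
side t9.41 jig [-40.28  -0.82  43.44] F [ 0.89 -0.81  0.7 ] M [-0.178 -0.326 -0.085] w39.4
side t9.61 jig [-40.36  -0.81  43.29] F [ 2.31 -0.12  1.18] M [-0.045 -0.557  0.014] w39.3
```

Run:
```python
from h import *
ctrl.move_l(J([-40,-2.5,44.6]),vel=20);ctrl.hold(.15);st("lift")
for y in np.arange(-1.5,4,0.4):
    ctrl.move_l(J([-40,y,44.6]),vel=15); ctrl.hold(.1); s=st("%.1f"%y)
    if (Rz(YJ).T@s["force"])[1]<-6: break
```

```text
lift t10.05 jig [-40.98  -2.45  44.11] F [-0.46 -1.04 -0.8 ] M [-0.046  0.153 -0.044] w39.5
-1.5 t10.40 jig [-40.26  -1.4   44.4 ] F [-0.3   0.51 -3.07] M [-0.036  0.097 -0.014] w39.5
-1.1 t10.75 jig [-39.96  -1.09  44.63] F [-0.26  0.02 -2.6 ] M [-0.002  0.125  0.002] w39.4
-0.7 t11.10 jig [-39.97  -0.79  44.62] F [ 0.11 -1.09 -3.45] M [-0.153  0.106 -0.059] w39.6
-0.3 t11.45 jig [-39.98  -0.71  44.63] F [-0.4  -4.08 -2.77] M [-0.635  0.145 -0.173] w39.2
0.1 t11.80 jig [-39.99  -0.64  44.65] F [-1.13 -6.39 -2.92] M [-0.969  0.22  -0.251] w39.3
```

The lever (Mz/Fy) is about 40 mm, so only the near end of the rail touches. I'll rotate the tool slightly CCW until the lever moves towards mid-rail.

Run:
```python
from h import *
for a in np.arange(0.004,0.033,0.004):
    ctrl.move_l(J([-40,0.1,44.6]),rot=Rz(YJ+a)@D,vel=15); ctrl.hold(.15)
    f=[];
    for _ in range(4):
        s=sensors.read_state(); f.append([(Rz(YJ).T@s["force"])[1],s["wrist_torque"][2]]);ctrl.hold(.03)
    F,M=np.mean(f,0);print("%.3f"%a,"F%.2f M%.3f lever %.0f"%(F,M,1000*M/F))
    if abs(M/F)>.075 or F<-12: break
st()
```

```text
0.004 F-6.35 M-0.404 lever 64
0.008 F-7.02 M-0.661 lever 94
 t12.87 jig [-40.    -0.99  44.45] F [-0.62 -7.82 -4.4 ] M [-1.224  0.146 -0.621] w39.3
```

Flush yaw is at a≈0.005. I'll keep a light side contact and slide to the end rail.

```bash
sed -i 's/^YJ=0.008/YJ=0.013/; s/OJ=np.array(\[505.3+65\*YJ,38.0,0\])/OJ=np.array([505.8,38.2,0])/' h.py
python3 - <<'E'
from h import *
T=Rz(YJ)@D
s=st("0"); p0=Rz(YJ).T@(s["eef_pos"]-OJ)
y=p0[1]+0.2
ctrl.move_l(J([-40,y,44.6]),rot=T,vel=15);ctrl.hold(.1);s=st("a")
x=-40; ctrl.move_l(J([-36,y,44.6]),vel=15);st("b")
x=-36
while x<-22:
    x+=.8; ctrl.move_l(J([x,y,44.6]),vel=20);ctrl.hold(.05);s=sensors.read_state();f=Rz(YJ).T@s["force"]
    if f[0]<-6:break
st("end %.1f"%x)
E
```

```text
0 t12.87 jig [-39.99  -0.99  44.45] F [-0.66 -7.82 -4.4 ] M [-1.224  0.146 -0.621] w39.3
a t13.22 jig [-40.04  -0.97  44.53] F [-0.03 -3.85 -3.76] M [-0.857  0.19  -0.39 ] w39.6
b t13.63 jig [-37.5   -0.98  44.06] F [-2.96 -5.73 -2.5 ] M [-0.998  0.533 -0.388] w39.3
end -32.8 t14.83 jig [-35.5   -1.    43.89] F [-6.18 -5.77  0.33] M [-1.072  0.826 -0.414] w39.5
```

I can't tell whether that is friction or the end rail. I'll back off the side slightly, lift a little, and probe x freely.

Run:
```python
from h import *
ctrl.move_l(J([-37.5,-3,44.6]),vel=25);ctrl.move_l(J([-37.5,-3,45.4]),vel=25);ctrl.hold(.15);st("free")
x=-37.5
while x<-22:
    x+=.8; ctrl.move_l(J([x,-3,45.4]),vel=20);ctrl.hold(.06);s=st("%.1f"%x);f=Rz(YJ).T@s["force"]
    if f[0]<-5:break
```

```text
free t15.59 jig [-37.43  -2.95  45.41] F [-0.09  0.24 -2.98] M [0.031 0.076 0.022] w39.4
-36.7 t15.90 jig [-36.67  -3.01  45.39] F [-0.96 -0.39 -2.72] M [ 0.014  0.112 -0.03 ] w39.3
-35.9 t16.21 jig [-35.83  -3.01  45.42] F [ 0.26 -0.34 -3.7 ] M [0.041 0.118 0.007] w39.1
-35.1 t16.52 jig [-35.06  -3.02  45.39] F [-0.24  0.05 -2.63] M [0.002 0.076 0.007] w39.7
-34.3 t16.82 jig [-34.28  -3.02  45.39] F [ 0.1   0.04 -2.14] M [-0.033  0.134 -0.045] w39.6
-33.5 t17.13 jig [-33.47  -3.    45.41] F [-0.41 -0.5  -3.51] M [0.005 0.095 0.008] w39.8
-32.7 t17.44 jig [-32.66  -3.    45.4 ] F [-0.1  -0.16 -3.86] M [ 0.038  0.068 -0.065] w39.2
-31.9 t17.75 jig [-31.89  -3.02  45.38] F [-0.66  0.03 -3.2 ] M [-0.015  0.112 -0.009] w39.4
-31.1 t18.06 jig [-31.07  -3.01  45.4 ] F [-0.35 -0.72 -2.33] M [-0.004  0.084 -0.017] w39.4
-30.3 t18.37 jig [-30.27  -3.01  45.41] F [-0.07 -0.5  -2.72] M [ 0.027  0.115 -0.039] w39.5
-29.5 t18.68 jig [-29.94  -2.94  45.23] F [-1.99 -0.5  -1.72] M [ 0.031  0.265 -0.009] w39.4
-28.7 t18.98 jig [-29.91  -2.9   45.03] F [-5.86  0.19  0.48] M [-0.102  0.708 -0.145] w39.5
```

The end rail contacts at TCP x=-29.95, as expected. Next: lower onto the plate, push to the side and then the end, and release.

Run:
```python
from h import *
ctrl.move_l(J([-30.8,-2.2,45.4]),vel=25)
ctrl.move_l(J([-30.8,-2.2,42.5]),vel=12,threshold=3);s=st("down");z=43.2
y=-2.2
ctrl.move_l(J([-30.8,y,z]),vel=20)
def F(): 
    ctrl.hold(.06);return np.mean([Rz(YJ).T@sensors.read_state()["force"] for _ in range(2)],0)
while y<1.5:
    y+=.3;ctrl.move_l(J([-30.8,y,z]),vel=15)
    if F()[1]<-6:break
st("side %.1f"%y); x=-30.8
while x<-26:
    x+=.3;ctrl.move_l(J([x,y,z]),vel=15)
    if F()[0]<-8:break
st("end %.1f"%x)
```

```text
down t19.51 jig [-30.01  -2.26  43.23] F [-0.36  0.34  3.94] M [-0.081 -0.066 -0.008] w39.6
side -0.1 t21.93 jig [-30.75  -0.93  43.28] F [ 0.66 -7.32  1.83] M [-1.125 -0.364 -0.491] w39.5
end -27.5 t25.32 jig [-30.66  -0.92  43.18] F [-9.05 -9.05 12.62] M [-1.291  0.821 -0.378] w39.4
```

Friction is holding it 0.7 mm short of the end rail. I'll ease the side and down pressure, then finish x.

Run:
```python
from h import *
def F(): 
    ctrl.hold(.06);return np.mean([Rz(YJ).T@sensors.read_state()["force"] for _ in range(2)],0)
ctrl.move_l(J([-30.5,-1.1,44.3]),vel=20);F();st("ease")
x=-30.5
while x<-27:
    x+=.4;ctrl.move_l(J([x,-1.1,44.3]),vel=15)
    if F()[0]<-6:break
st("end %.1f"%x)
y=-1.1
while y<1:
    y+=.3;ctrl.move_l(J([x,y,44.3]),vel=15)
    if F()[1]<-5:break
st("side %.1f"%y)
print(ctrl.move_l(J([x,y,43.0]),vel=10,threshold=5));st("down")
```

```text
ease t25.69 jig [-32.02  -1.01  43.53] F [-2.06 -4.53  0.26] M [-0.656  0.255 -0.271] w39.4
end -28.9 t26.93 jig [-31.77  -0.99  43.35] F [-6.12 -5.01  3.16] M [-0.864  0.707 -0.39 ] w39.3
side -0.8 t27.23 jig [-31.73  -0.93  43.37] F [-5.76 -5.49  2.16] M [-1.051  0.669 -0.358] w39.7
True
down t27.44 jig [-31.73  -1.09  43.2 ] F [-1.4  -0.33  5.08] M [-0.211 -0.177 -0.185] w39.6
```

Run:
```python
from h import *
def F(): 
    ctrl.hold(.06);return np.mean([Rz(YJ).T@sensors.read_state()["force"] for _ in range(2)],0)
ctrl.move_l(J([-31.5,-1.8,45.0]),vel=20);F();st("ease")
x=-31.0
while x<-27:
    ctrl.move_l(J([x,-1.8,45]),vel=15)
    if F()[0]<-3:break
    x+=.4
st("end %.1f"%x)
y=-1.5
while y<1:
    ctrl.move_l(J([x,y,45]),vel=15)
    if F()[1]<-4:break
    y+=.3
st("side %.1f"%y)
print(ctrl.move_l(J([x,y,43.0]),vel=12,threshold=5));s=st("down")
ctrl.gripper_to(52)
st("open")
```

```text
ease t27.79 jig [-32.3   -1.32  44.37] F [-0.42  0.09 -2.84] M [ 0.018  0.051 -0.059] w39.3
end -29.0 t29.64 jig [-29.78  -1.76  44.79] F [-4.12 -1.   -1.71] M [-0.061  0.585 -0.032] w39.3
side 0.0 t31.49 jig [-29.74  -0.89  44.66] F [-3.94 -4.57 -1.39] M [-0.737  0.748 -0.264] w39.0
True
down t31.70 jig [-29.82  -1.02  43.34] F [ 0.05 -0.15  2.15] M [-0.053 -0.437 -0.142] w39.5
open t31.98 jig [-33.28  -0.66  41.65] F [ 0.11 -0.75  1.01] M [-0.012 -0.024 -0.013] w51.8
```

Released. Now I'll push the near end face with closed fingertips, then look from close up.

Run:
```python
from h import *
T=Rz(YJ)@D
s=sensors.read_state();pj=Rz(YJ).T@(s["eef_pos"]-OJ)
ctrl.move_l(J([pj[0],pj[1],95]),vel=120)
ctrl.gripper_to(0,30)
ctrl.move_l(J([-84,-0.9,95]),rot=T,vel=200)
ctrl.move_l(J([-84,-0.9,50]),vel=120)
ctrl.hold(.1);s=st("start");f0=Rz(YJ).T@s["force"]
x=-76
while x<-60:
    ctrl.move_l(J([x,-.9,50]),vel=25);ctrl.hold(.05)
    s=sensors.read_state();f=Rz(YJ).T@s["force"]-f0
    if f[0]<-7:break
    x+=.7
st("push %.1f"%x)
ctrl.move_l(J([-90,-.9,60]),vel=80)
ctrl.move_l(J([-60,-20,140]),vel=200);ctrl.hold(.1)
s=sensors.read_state();p,d=optics.grab_frame("wrist");np.savez("w1.npz",p=p,d=d,pos=s["eef_pos"],rot=s["eef_rot"])
cv2.imwrite("pics/w1.png",p[:,:,::-1]);st()
```

```text
start t34.14 jig [-82.74  -1.06  50.79] F [-0.67  0.21 -0.3 ] M [ 0.007  0.049 -0.022] w-0.0
push -66.9 t38.56 jig [-70.25  -0.79  49.26] F [-8.8  -1.57  7.93] M [-0.224  1.366 -0.017] w-0.1
 t39.77 jig [-61.96 -19.47 138.03] F [ 0.14  0.43 -0.73] M [-0.009  0.003  0.002] w-0.0
```

View pics/w1.png

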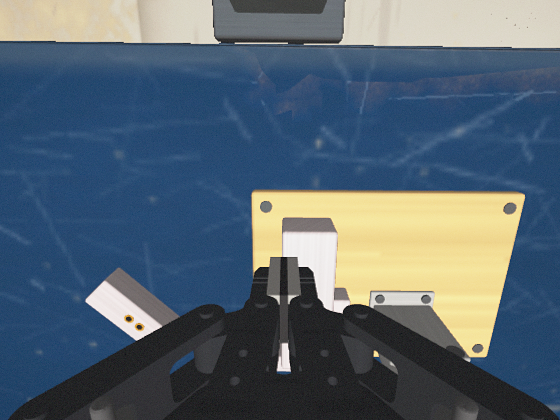

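The block is in the jig, but the gripper hides the fence (around (340,300)). I'll take a higher view offset to +y, and get the handle angle by projecting its axis against the red masks.

Run:
```python
from h import *
ctrl.move_l(J([-75,105,200]),vel=250);ctrl.hold(.1)
s=sensors.read_state();p,d=optics.grab_frame("wrist");np.savez("w2.npz",p=p,d=d,pos=s["eef_pos"],rot=s["eef_rot"])
st()
cv2.imwrite("pics/w2.png",cv2.resize(p[130:330,60:330,::-1],(800,592),interpolation=cv2.INTER_CUBIC))
q=np.load("scene0.npz")["p"];t=np.load("top0.npz")["p"]
def proj(c,X): v=c["mtx"]@(c["R"]@X+c["t"]);return v[:2]/v[2]
ct=optics.camera_params("top");cs=optics.camera_params("scene")
for nm,im,c,(r0,r1,c0,c1) in(("top",t,ct,(170,205,215,250)),("scene",q,cs,(160,200,250,275))):
    hsv=cv2.cvtColor(im,cv2.COLOR_RGB2HSV)
    M=cv2.inRange(hsv,(0,130,60),(10,255,255))|cv2.inRange(hsv,(170,130,60),(180,255,255))
    n,l,stt,cen=cv2.connectedComponentsWithStats(M[r0:r1,c0:c1])
    for i in range(1,n):
        if stt[i,4]>5: print(nm,stt[i,:2]+[c0,r0],stt[i,2:],cen[i]+[c0,r0])
    for a in np.arange(.75,1.7,.1):
        print("%.2f"%a,[np.round(proj(c,J([35,101+r*np.cos(a),75+r*np.sin(a)])),1).tolist() for r in(62,93,124)])
```

```text
t40.62 jig [-75.61 103.85 198.77] F [ 0.18  0.34 -0.19] M [ 0.008 -0.012  0.007] w-0.0
top [225 180] [13  8 71] [230.53521127 183.6056338 ]
0.75 [[223.6, 186.4], [213.9, 185.4], [203.7, 184.4]]
0.85 [[225.1, 186.2], [216.1, 185.1], [206.7, 184.0]]
0.95 [[226.8, 186.0], [218.6, 184.9], [210.1, 183.6]]
1.05 [[228.6, 185.9], [221.4, 184.6], [213.8, 183.3]]
1.15 [[230.6, 185.8], [224.5, 184.4], [218.0, 183.0]]
1.25 [[232.7, 185.6], [227.7, 184.3], [222.4, 182.8]]
1.35 [[234.9, 185.6], [231.2, 184.1], [227.1, 182.6]]
1.45 [[237.2, 185.5], [234.7, 184.1], [232.0, 182.5]]
1.55 [[239.6, 185.5], [238.4, 184.0], [237.0, 182.5]]
1.65 [[242.0, 185.5], [242.0, 184.1], [242.1, 182.5]]
scene [257 166] [ 18  24 199] [265.20100503 177.61809045]
0.75 [[255.2, 184.3], [250.8, 176.4], [246.3, 168.4]]
0.85 [[256.1, 183.7], [252.0, 175.5], [248.0, 167.3]]
0.95 [[257.0, 183.4], [253.5, 174.9], [249.9, 166.5]]
1.05 [[258.0, 183.2], [255.0, 174.6], [251.9, 165.9]]
1.15 [[259.1, 183.1], [256.6, 174.5], [254.1, 165.8]]
1.25 [[260.3, 183.3], [258.4, 174.7], [256.4, 166.0]]
1.35 [[261.5, 183.6], [260.2, 175.1], [258.9, 166.5]]
1.45 [[262.7, 184.1], [262.0, 175.8], [261.3, 167.4]]
1.55 [[264.0, 184.7], [263.9, 176.7], [263.9, 168.6]]
1.65 [[265.2, 185.5], [265.8, 177.9], [266.4, 170.2]]
```

View pics/w2.png

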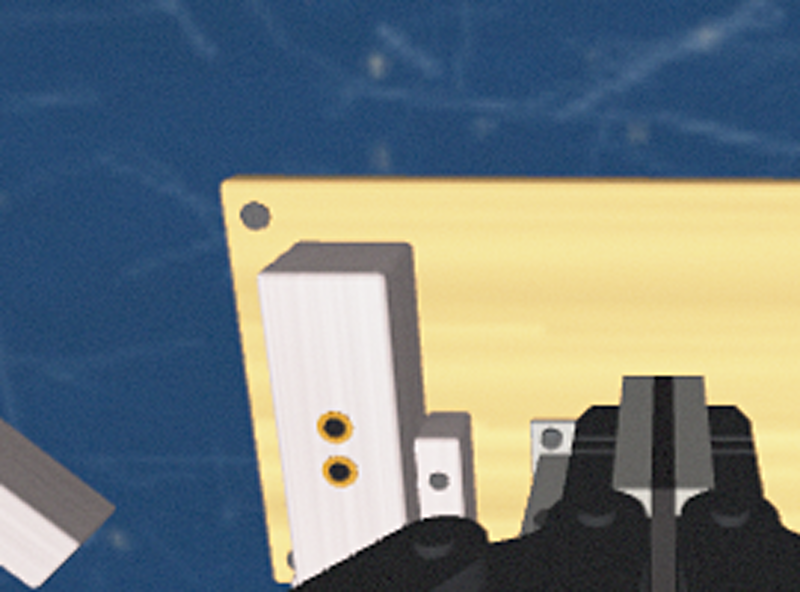

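The crop shows the block's side edge right against the rail at crop (415,430), with no visible gap, and the bushings at (335,427) and (340,470). Both views put the handle at a≈1.35 rad. I'll check IK for the push arc before moving (no motion).

```bash
cat >> h.py <<'E'
def push_pose(a,back=0.,sg=1,k=0.6,up=0.):
    th=k*a; tz=np.array([0,np.sin(th),-np.cos(th)]); tx=sg*np.array([0,np.cos(th),np.sin(th)])
    R=Rz(YJ)@np.c_[tx,np.cross(tz,tx),tz]
    n=np.array([0,-np.sin(a),np.cos(a)])
    tip=np.array([35,101,75.])+95*np.array([0,np.cos(a),np.sin(a)])+n*(9+11*abs(np.sin(a-th))+back)
    return J(tip-ctrl.tcp_to_tips*tz+[0,0,up]),R
E
python3 - <<'E'
from h import *
for sg in(1,-1):
    for args in((1.35,25,sg,.6,70),(1.35,25,sg),(1.0,0,sg),(.6,0,sg),(.2,0,sg),(-.1,0,sg)):
        q=ctrl.solve_ik(*push_pose(*args));print(sg,args,None if q is None else np.round(q,2))
E
```

```text
1 (1.35, 25, 1, 0.6, 70) [-0.35  0.24  1.68  0.74  1.58 -0.5 ]
1 (1.35, 25, 1) [-0.35  0.34  1.73  0.75  1.47 -0.59]
1 (1.0, 0, 1) [-0.16  0.27  1.74  0.62  1.3  -0.39]
1 (0.6, 0, 1) [ 0.03  0.27  1.71  0.39  1.18 -0.14]
1 (0.2, 0, 1) [0.19 0.34 1.66 0.13 1.12 0.12]
1 (-0.1, 0, 1) [ 0.3   0.42  1.62 -0.06  1.12  0.31]
-1 (1.35, 25, -1, 0.6, 70) [-0.35  0.24  1.68  0.74  1.58  2.64]
-1 (1.35, 25, -1) [-0.35  0.34  1.73  0.75  1.47  2.55]
-1 (1.0, 0, -1) [-0.16  0.27  1.74  0.62  1.3   2.75]
-1 (0.6, 0, -1) None
-1 (0.2, 0, -1) None
-1 (-0.1, 0, -1) None
```

```bash
cat > push.py <<'E'
from h import *
ctrl.move_l(J([-75,95,290]),vel=250)
ctrl.move_ptp(*push_pose(1.35,25,up=70))
P,R=push_pose(1.35,25);ctrl.move_l(P,rot=R,vel=120);ctrl.hold(.15)
f0=np.mean([sensors.read_state()["force"] for _ in range(3)],0);s=st("pre")
q,_=optics.grab_frame("top");cv2.imwrite("pics/t2.png",cv2.resize(q[150:250,200:300,::-1],(500,500)))
def rd(a):
    u=Rz(YJ)@np.array([0,np.sin(a),-np.cos(a)]);v=[]
    for _ in range(3): v.append(-(sensors.read_state()["force"]-f0)@u);ctrl.hold(.02)
    return np.mean(v)
P,R=push_pose(1.35,6);ctrl.move_l(P,rot=R,vel=60)
a=1.40;pk=0;low=0;log=[]
while a>-0.15:
    a-=0.05 if pk<3.2 else 0.022
    P,R=push_pose(a);hit=ctrl.move_l(P,rot=R,vel=45 if pk<3.2 else 30,threshold=9)
    f=rd(a);log.append((round(a,3),round(f,1),int(hit)));pk=max(pk,f)
    if f>13: print("ABORT force");break
    if pk>4.5 and f<0.8: low+=1
    elif pk>4.5 and low and f>2.5: print("stop felt");break
    else: low=0
    if low>=2:break
    if sensors.read_state()["t"]>66:print("time");break
print(log);st("end")
E
python3 push.py
```

```text
pre t42.94 jig [ 35.69  64.8  194.61] F [-0.33  0.15 -0.36] M [-0.322 -0.059  0.047] w-0.3
[(1.35, np.float64(0.6), 0), (1.3, np.float64(-0.1), 0), (1.25, np.float64(-0.1), 0), (1.2, np.float64(0.7), 0), (1.15, np.float64(0.5), 0), (1.1, np.float64(0.3), 0), (1.05, np.float64(0.6), 0), (1.0, np.float64(0.3), 0), (0.95, np.float64(-0.3), 0), (0.9, np.float64(0.3), 0), (0.85, np.float64(-0.2), 0), (0.8, np.float64(0.5), 0), (0.75, np.float64(0.4), 0), (0.7, np.float64(0.5), 0), (0.65, np.float64(0.4), 0), (0.6, np.float64(0.3), 0), (0.55, np.float64(2.6), 0), (0.5, np.float64(5.2), 0), (0.478, np.float64(6.1), 0), (0.456, np.float64(7.1), 0), (0.434, np.float64(8.1), 0), (0.412, np.float64(8.2), 0), (0.39, np.float64(8.2), 0), (0.368, np.float64(7.7), 0), (0.346, np.float64(7.4), 0), (0.324, np.float64(6.8), 0), (0.302, np.float64(6.5), 0), (0.28, np.float64(4.8), 0), (0.258, np.float64(4.8), 0), (0.236, np.float64(2.6), 0), (0.214, np.float64(1.4), 0), (0.192, np.float64(0.1), 0), (0.17, np.float64(0.4), 0)]
end t53.72 jig [ 34.87 190.55 125.41] F [-0.24 -0.05  0.7 ] M [-0.007  0.016  0.006] w-0.1
```

The force rose to 8.2 N, fell to 0 and stayed there, so it has snapped over. I'll retract and check.

Run:
```python
from h import *
s=sensors.read_state()
ctrl.move_l(s["eef_pos"]+[0,0,110],vel=200)
ctrl.move_ptp([330,-260,300],Rz(-.4)@np.diag([1,-1,-1.]));ctrl.hold(.2);st()
p,d=optics.grab_frame("scene");q,d2=optics.grab_frame("top");np.savez("end.npz",p=p,q=q,d=d2)
cv2.imwrite("pics/e.png",np.hstack([cv2.resize(p[150:250,220:320,::-1],(400,400),interpolation=cv2.INTER_CUBIC),cv2.resize(q[155:245,215:305,::-1],(400,400),interpolation=cv2.INTER_CUBIC)]))
```

```text
t56.55 jig [-179.25 -295.49  299.9 ] F [-0.85  1.47  0.36] M [-0.036 -0.007 -0.068] w0.2
```

View pics/e.png

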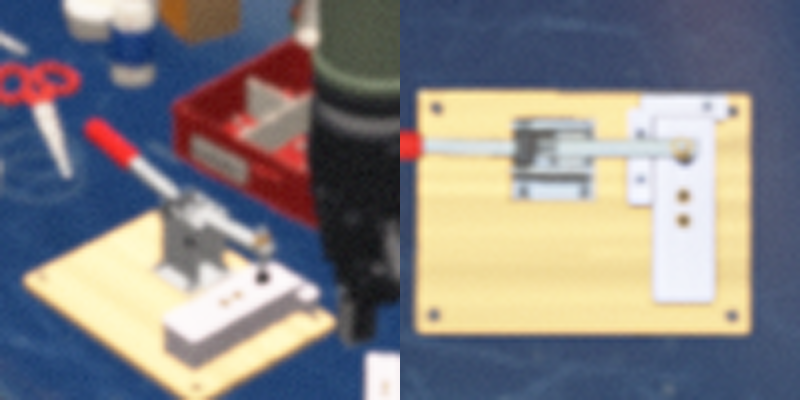

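The pictures show the handle down, the pad on the block at (262,275), and the block against both the end rail at (680,118) and the side rail at (652,160). I'm handing it in.

```bash
python3 -c "
from plant import ctrl;print(ctrl.finish_job())"
```

```text
the job is handed in; nothing more can be done
None
```

I handed the job in at about 57 s: the block looks flush against both rails in the final pictures, the clamp snapped over and stayed locked (peak push 8.2 N), the highest force I logged at the fence was about 9 N each way, and the tin was not touched.

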